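# Lock the tool-rail board into the tool panel

## Robot

A 6-joint arm with a two-finger parallel gripper is mounted at the origin on the work surface. World frame = base frame: x ahead of the robot, y to its left, z up, the work surface at z = 0. Lengths are in m, angles in degrees, forces in N, time in s.
With the tool pointing down it reaches from about 0.4 to 0.825 m from the base axis. Payload 7 kg.
Tool frame: the origin (TCP) lies at the very end of the fingers, on their centre line; the grasp point (between the pads) lies 19 mm behind it (r.grasp_offset is the z of the grasp point in the tool frame, in m); z points along the fingers, y is the direction in which the jaws open and shut (so a half turn about z gives the same grasp; the last joint's range is limited). The gripper opens to 88 mm and grips with 3 to 60 N. Pads are 19 mm wide; open, the fingers measure 130 mm over their backs; the gripper's body (78 mm by 193 mm) begins 47 mm behind the grasp point.
Start: joints at [-53.451, 20.546, 0.682, 0, -70.136, -16.507], TCP at [0.231, -0.634, 0.227] pointing down, gripper open.
Joint ranges: [-176.03, 176.03], [-82.01, 121.73], [-58.28, 71.71], [-173.87, 95.51], [-174.79, -0.11], [-173.66, 173.66]. Speed limits (degrees/s): [136.94, 136.94, 172.46, 180, 180, 180].

## Interface

Orientations are given as [roll, pitch, yaw] about the fixed x, y, z axes, in that order (R = Rz(yaw) Ry(pitch) Rx(roll)).
In Python, from plant import r gives the robot as it stands.
- The arm moves only by the tool carry_out, never from a script. Its argument "plan" is a list of rows, each a list of 6 numbers: the shift along the world's x, y, z in m, then the turn, a rotation vector about the world's x, y, z in rad. In form: [[tx, ty, tz, wx, wy, wz], ...]. A call has 1 to 12 rows; each row shifts and turns the pose as measured when the row begins; what a row does not reach is not made up. A row lasts 1/12 s, in which the tool goes at most 41.7 mm and 7.16 degrees, less where a joint would pass 70% of its speed; a pose out of reach is approached as far as the arm can. A call with a gripper value outside its range is refused whole. "fingers" is the closure, from -1 (fully open) to 1 (shut), set as the call begins (left out, the last holds). The fingers move at their own pace and stop on an object; "force" is the grip in N (left out, the last holds). Time passes only in rows, so rows that do not move let the fingers close. It gives the time, the measured TCP pose, the force and the opening at its end, in the units of the state.
- r.get_state(): the state, without advancing time (a new reading comes with each control period).
- r.capture(name): name is "scene" or "top"; returns the picture (480x640x3 uint8, red, green, blue); there is no depth.
- r.camera_model(name): a dict with "fov_y" (degrees; the focal length in pixels is half the picture's height over the tangent of half this angle, whatever the lens; pixels are square), "cx", "cy" (the principal point, pixels), "R" (3x3) and "t" (3): a world point X has camera coordinates R X + t. Camera axes: x right, y down, z forward; pixel columns grow to the right and rows downward; lengths in m; the calibration is good to about 2 mm. A picture is of the moment at which its call begins. camera_model takes no time and is no camera call.
- r.close_job(): hands the job in, once; it reports no verdict.
The state is a dict: "time_s": time; "joints": joint angles; "qd": joint speeds; "joint_torque": joint torques, N m; "tcp_pos": TCP position; "eef_rot": TCP orientation; "contact_force": force on the tool from outside, world axes, zero at the start; "moment": the same for the moment, N m; "gripper_width": finger opening in m.
Only numpy, scipy, OpenCV 4.12 (cv2) and the standard library are available. Lean on these libraries where they do the work, as an engineer would, in place of code of your own. Each camera call takes 0.05 s, during which the arm holds its last target.

## Task

Finish the tool panel on the bench: take the loose board with the tool rail, angle its tongue into the groove of the fixed board, bring its end up against the side trim, and lower it flat so that the spring clips snap over its outer edge. The joint must close with no gap; ease it home by feel, with no more than a light push and never shoved or dropped, disturb nothing else on the bench, and leave the panel with the board let go.

Things in the scene. Friction and masses are not known exactly. Their poses are not given: they have to be found in the camera images.
- panel: Half-built tool panel, fixed on the bench. Origin on the bench below the marked seam line at mid-length; x level, away from the fixed board to the open side, y along the seam, z up. Two plywood battens 40 wide, 15 high, x -116 to 124, under y = -75 and 75: the new board will lie on them. A pine board is screwed on: x -92 to 0, y -120 to 120, z 15 to 33, its edge at x 0 grooved. Top trim x below -99, z to 41.
- seat (a point): Point on the marked seam at mid-length, at the battens' top: 15 above the panel's origin, panel's axes. Home and flat, the new board has its origin and axes here, but the fixed board and the clips were fitted by hand together and sit up to 6 either way of the marks along x (same for all of them, not along y or z): find the seam by feel.
- groove (a point): Marked place of the groove's mouth in the fixed board's edge at mid-length: panel x 0, z 21.5, panel's axes; the true one is up to 6 nearer or farther along x. The groove is 10 deep, open from z 17 to 26, full length, under a 7 thick upper lip.
- side_trim: Wooden side trim, the end stop, fixed on the panel: a bar along the panel's x from -99 to 104, 20 wide, 26 high (to panel z 41). Origin at the foot of its inner face at panel x 0, y -120, z 15; panel's axes. The inner face looks to +y and is exactly where the pose says.
- clip_mark_a (a point): Marked place of the nose of the V-shaped spring-steel clip on the batten at panel y -75: panel x 94.5, z 20 (true: up to 6 off along x). 30 long in y, back sloping up to x 100, z 25. The nose gives way outwards (1.6 N per mm) and springs back over the board's lower lip. Rigid ears beside it, x from 98.4, to z 26, leave 1 mm for a board not pushed home.
- clip_mark_b (a point): The same for the second clip, on the batten at panel y 75. To snap past both clips the board takes about 7 N pressed down at its outer edge or about 12 N at its rail; its own weight does not do it.
- board: Loose pine board with a tool rail, 0.24 to 0.42 kg, 240 long (y), 96 wide (x 0 to 96), 18 thick (z 0 to 18). Origin on its underside, mid-length, at the shoulder from which the tongue sticks out; x points away from the tongue to the outer edge, z up. The outer edge is grooved 10 deep between a 3 thick lower lip and a 7 thick upper lip.
- rail (a point): Middle of the top of the tool rail, a darker wooden bar on the board's face, 20 wide (board x 52 to 72), 200 long (y -100 to 100), 30 high (z 18 to 48): here board x 62, y 0, z 48, board's axes.
- tongue_tip (a point): Middle of the tongue's tip: board x -8, y 0, z 7.5, board's axes. The tongue is 8 long (x -8 to 0), 5 thick (z 5 to 10), full length. It goes into the groove with the outer edge raised 10 to 25 degrees; lowering, the board pivots on its top shoulder edge (x 0, z 18), which meets the top edge of the fixed board.
- outer_edge (a point): Lower edge of the board's outer long side at mid-length: board x 96, y 0, z 0, board's axes.
- hammer: Bystander: cobbler's hammer lying on the bench, 210 long.
- glue: Bystander: grey bottle, 56 across, 140 high, standing.
- thread: Bystander: cone of thread, 42 across, 56 high, standing.
- thread2: Bystander: another such cone of thread.
- offcut: Bystander: short offcut of board without a rail, 140 by 50 by 18.
- awl: Bystander: awl with a wooden handle lying on the bench, 130 long.
- pincers: Bystander: lasting pincers lying on the bench, 180 long.

How it is judged (in metres and radians):
On the way, in this order (a step that is already met when the one before it is completed fails the run):
1. the board is angled, its tongue in the groove and its end against the side trim (x of tongue_tip in the frame of seat between -0.016 and 0.004 m and z of tongue_tip in the frame of seat between 0.0015 and 0.0105 m and angle between the z axis of board and the z axis of seat, either way round above 0.08 rad and angle between the y axis of board and the y axis of seat, either way round below 0.06 rad and contact force between board and side_trim above 0.5 N), for 0.1 s.
2. the board is flat under the clips (angle between the z axis of board and the z axis of seat, either way round below 0.018 rad and z of outer_edge in the frame of seat below 0.0018 m and x of tongue_tip in the frame of seat below -0.0005 m), for 0.2 s.
At the end, for the whole second after the job is handed in: Tongue home in the groove, clips snapped over the outer edge: the board lies flat on the battens (within 1 degree, outer edge at most 1.8 mm high), shoulder within 7.5 mm of the marked seam, square to it, end against the side trim (gap under 2 mm), at rest and released (x of board in the frame of seat between -0.0075 and 0.0075 m and y of board in the frame of seat between -0.002 and 0.002 m and z of outer_edge in the frame of seat between -0.0015 and 0.0018 m and angle between the z axis of board and the z axis of seat, either way round below 0.018 rad and angle between the x axis of board and the x axis of seat, either way round below 0.018 rad and linear speed of board below 0.01 m/s); the robot touches nothing.
It fails at once if the angled board is shoved or knocked into the panel with more than 22 N (contact force between board and panel above 22 N and angle between the z axis of board and the z axis of seat, either way round above 0.12 rad).
It fails at once if the board is forced down or dropped: more than 30 N between board and panel while it is not yet flat (contact force between board and panel above 30 N and angle between the z axis of board and the z axis of seat, either way round above 0.03 rad).
It fails at once if something else on the bench is moved by more than 20 mm (distance of any of hammer, glue, thread, thread2, offcut, awl, pincers from where it was at the start of the episode above 0.02 m).
It also fails if it takes over 61 s, if anything falls off the work surface, if the arm or the gripper's body presses on something with over 40 N, if the wrist force passes 120 N, or if a joint passes its speed limit or range.

## Working session

There is one attempt and no reset: what is moved stays moved. The work goes in short steps, Python scripts to look and compute and a tool call to move; the robot and the scene stay as the last step left them, time stands still between calls to the robot, and variables do not carry over. Pictures are saved under pics/ and viewed, and the job is handed in when it is done.

Besides the shell and the picture viewer there is one more tool, called after "Emit:" in YAML: its name, and indented under it one key for each argument. carry_out: Moves the arm, as the interface text tells. Its arguments: {"type":"object","properties":{"plan":{"type":"array"},"fingers":{"type":"number"},"force":{"type":"number"}},"required":["plan"]}

```bash
ls; mkdir -p pics; python3 - <<'E'
from plant import r
import cv2
print(r.get_state()); print(r.grasp_offset)
for n in ("scene","top"):
    im=r.capture(n); cv2.imwrite(f"pics/{n}0.png",im[:,:,::-1]); print(n,r.camera_model(n))
E
```

```text
pics
{'time_s': 0.0, 'joints': array([-5.34517226e+01,  2.05892830e+01,  6.30209187e-01, -2.14253203e-02,
       -7.01365022e+01, -1.65061355e+01]), 'qd': array([-0.01152508, -0.03437739, -0.07484976,  0.09852064, -0.10703479,
       -0.0284575 ]), 'joint_torque': array([ 8.84177389e-04, -5.82721925e+01,  2.93060660e+01,  6.99704200e+00,
        7.00753473e-03, -1.58020171e-04]), 'tcp_pos': array([ 0.23111051, -0.63363722,  0.22561581]), 'eef_rot': array([ 1.79902640e+02, -7.84670164e-03, -1.59965148e+02]), 'contact_force': array([ 0.40513207, -0.48803597, -0.07662216]), 'moment': array([ 0.00392055, -0.00913484, -0.00117569]), 'gripper_width': 0.08770954240777452}
-0.0188
scene {'fov_y': 52.65019369647113, 'cx': 321.4941901959777, 'cy': 235.17060223778677, 'R': array([[-0.77068622,  0.63700031,  0.01653343],
       [ 0.39671221,  0.49995091, -0.76984967],
       [-0.49866038, -0.58675352, -0.63801108]]), 't': array([ 0.36214871, -0.21341948,  1.39176857])}
top {'fov_y': 51.77458781858688, 'cx': 325.1799567393676, 'cy': 236.31178916768596, 'R': array([[ 0.0012371 , -0.99998218,  0.00584095],
       [-0.99944032, -0.00143165, -0.03342161],
       [ 0.03342938, -0.00579634, -0.99942427]]), 't': array([0.07482211, 0.53134896, 1.30234158])}
```

View pics/scene0.png

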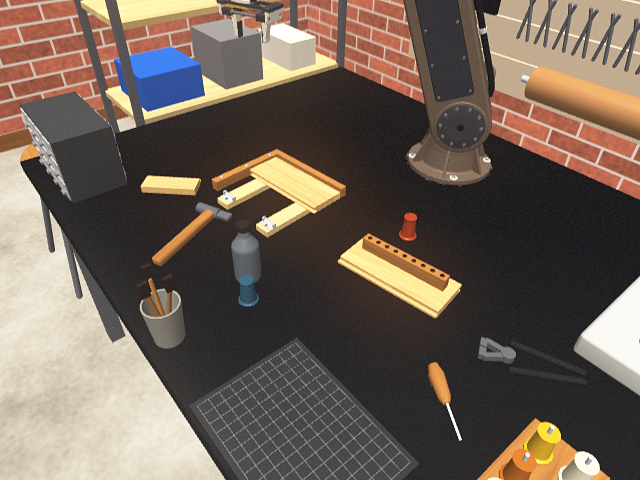

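View pics/top0.png

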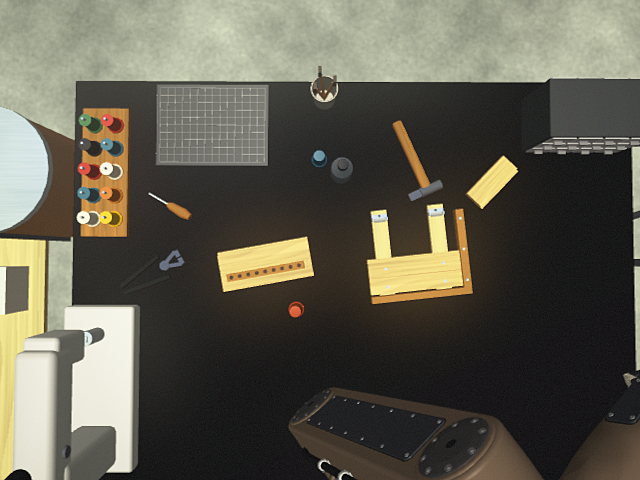

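```bash
python3 - <<'E'
import cv2
a=cv2.imread("pics/top0.png");s=cv2.imread("pics/scene0.png")
c=lambda im,x,y,w,h,k:cv2.resize(im[y:y+h,x:x+w],None,fx=k,fy=k,interpolation=cv2.INTER_CUBIC)
cv2.imwrite("pics/tb.png",c(a,210,225,115,85,6.9));cv2.imwrite("pics/tp.png",c(a,355,195,130,115,5))
cv2.imwrite("pics/sb.png",c(s,330,205,140,120,5));cv2.imwrite("pics/sp.png",c(s,200,140,155,105,5))
E
```

```text
(no output)
```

View pics/tb.png

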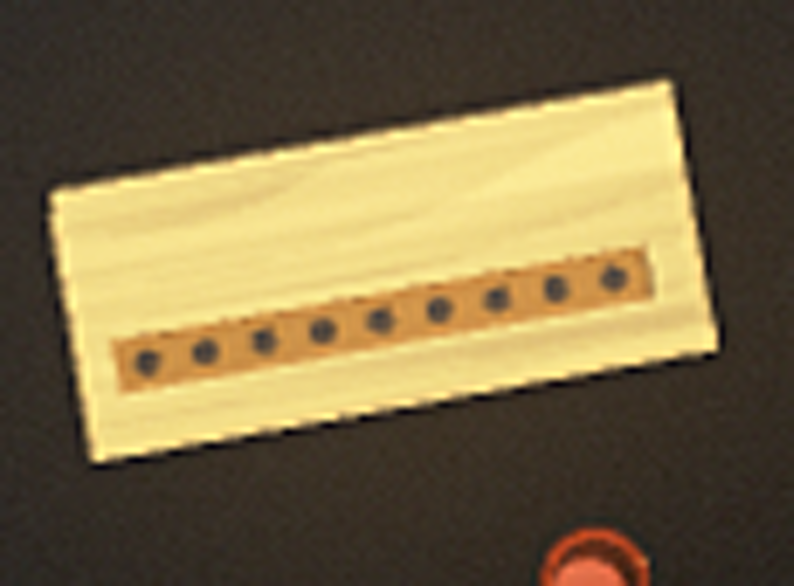

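View pics/tp.png

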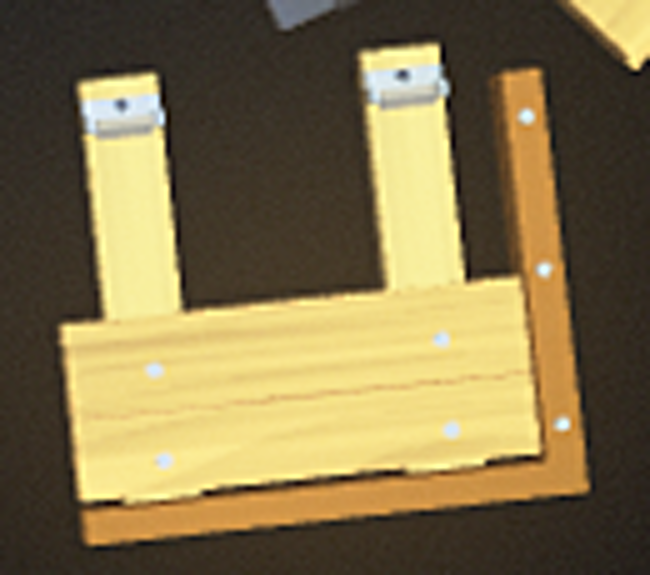

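View pics/sb.png

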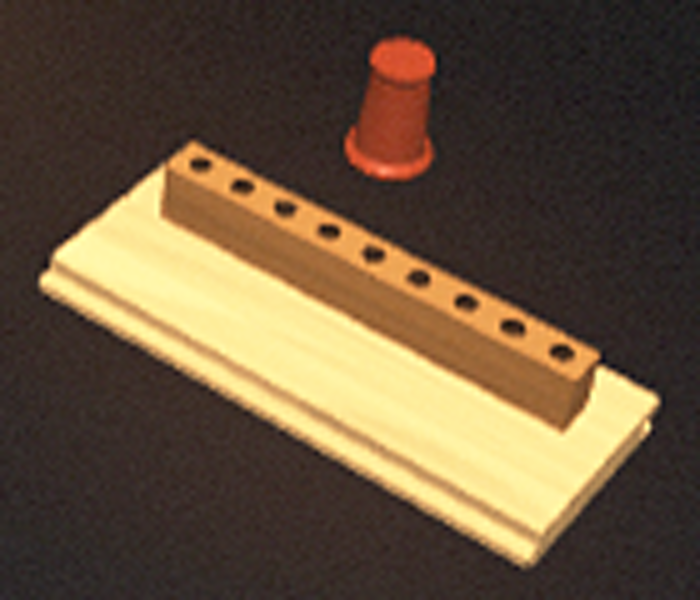

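View pics/sp.png

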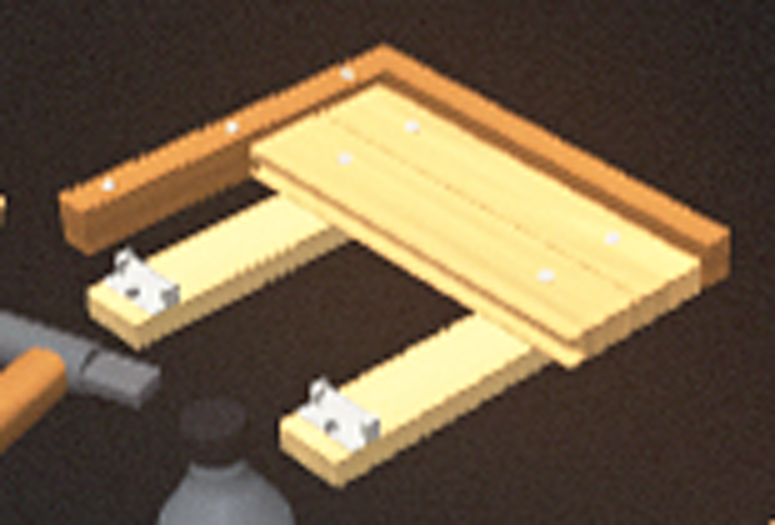

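```bash
cat > h.py <<'E'
import numpy as np, cv2
from scipy.optimize import least_squares
from plant import r
CM={n:r.camera_model(n) for n in ("scene","top")}
def proj(n,X):
    m=CM[n]; f=240/np.tan(np.radians(m["fov_y"]/2)); c=np.atleast_2d(X)@m["R"].T+m["t"]
    return np.c_[m["cx"]+f*c[:,0]/c[:,2], m["cy"]+f*c[:,1]/c[:,2]]
def W(p,X):
    X=np.atleast_2d(X).astype(float)/1000; c,s=np.cos(p[2]),np.sin(p[2])
    return np.c_[p[0]+c*X[:,0]-s*X[:,1],p[1]+s*X[:,0]+c*X[:,1],X[:,2]]
def crop(pts,x0,y0,k): return (np.array(pts,float)+.5)/k-.5+[x0,y0]
E
cat > fit.py <<'E'
from h import *
tb=crop([(112,340),(645,247),(655,297),(120,393),(92,463),(720,350),(50,190),(672,80)],210,225,6.9)
tbX=[(52,-100,48),(52,100,48),(72,100,48),(72,-100,48),(96,-120,18),(96,120,18),(-8,-120,10),(-8,120,10)]
sb=crop([(192,143),(163,170),(570,382),(600,355),(50,263),(540,532),(658,402)],330,205,5)
sbX=[(72,100,48),(52,100,48),(52,-100,48),(72,-100,48),(0,120,18),(0,-120,18),(96,-120,18)]
tp=crop([(357,52),(438,44),(78,82),(158,74),(502,72),(543,68)],355,195,5)
tpX=[(124,-55,15),(124,-95,15),(124,95,15),(124,55,15),(104,-120,41),(104,-140,41)]
sp=crop([(60,195),(85,215),(90,290),(140,315),(282,425),(338,455)],200,140,5)
spX=[(104,-140,41),(104,-120,41),(124,-95,15),(124,-55,15),(124,55,15),(124,95,15)]
tf=crop([(60,325),(522,277)],355,195,5); sf=crop([(580,340),(250,152)],200,140,5)
def f1(p): return np.r_[(proj("top",W(p,tbX))-tb).ravel(),(proj("scene",W(p,sbX))-sb).ravel()]
def f2(p):
    q=p[:3]; F=[(1000*p[3],120,33),(1000*p[3],-120,33)]
    return np.r_[(proj("top",W(q,tpX))-tp).ravel(),(proj("scene",W(q,spX))-sp).ravel(),(proj("top",W(q,F))-tf).ravel(),(proj("scene",W(q,F))-sf).ravel()]
b=least_squares(f1,[.45,.1,np.pi+.15],loss="soft_l1"); p=least_squares(f2,[.45,-.2,.1,0],loss="soft_l1")
for s in (b,p): print(s.x,np.degrees(s.x[2]));print(np.round(s.fun.reshape(-1,2),1).tolist())
np.savez("fit.npz",b=b.x,p=p.x)
for n in("top","scene"):
    im=cv2.imread(f"pics/{n}0.png"); k=4
    o=(210,195) if n=="top" else (200,140); w=(285,120) if n=="top" else (270,200)
    k=2.8
    im=cv2.resize(im[o[1]:o[1]+w[1],o[0]:o[0]+w[0]],None,fx=k,fy=k,interpolation=cv2.INTER_CUBIC)
    def box(q,x,y,z,c):
        V=[(a,b_,c_) for a in x for b_ in y for c_ in z]; P=(proj(n,W(q,V))-o+.5)*k-.5
        for i in range(8):
            for j in range(i):
                if sum(u!=v for u,v in zip(V[i],V[j]))==1: cv2.line(im,tuple(int(v*16) for v in P[i]),tuple(int(v*16) for v in P[j]),c,1,cv2.LINE_AA,4)
    q=b.x; box(q,(0,96),(-120,120),(0,18),(255,0,0)); box(q,(52,72),(-100,100),(18,48),(0,0,255)); box(q,(-8,0),(-120,120),(5,10),(0,200,0))
    q=p.x[:3]; d=p.x[3]*1000
    box(q,(d-92,d),(-120,120),(15,33),(255,0,0));box(q,(-99,104),(-140,-120),(15,41),(0,0,255))
    for y in(-75,75): box(q,(-116,124),(y-20,y+20),(0,15),(0,200,0)); box(q,(94.5+d,100+d),(y-15,y+15),(20,25),(255,0,255))
    cv2.imwrite(f"pics/ov_{n}.png",im)
E
python3 fit.py
```

```text
[0.50262111 0.242897   3.31800817] 190.1078646561496
[[-0.8, -0.2], [-1.1, -0.4], [-1.2, 0.1], [-0.6, -0.2], [-0.3, -0.6], [-1.1, -0.3], [-0.2, -0.2], [-0.9, -0.0], [-0.4, -0.9], [-0.1, -1.9], [0.5, -1.0], [-0.4, -0.9], [-0.3, -2.2], [-0.5, -0.4], [-0.2, -1.4]]
[ 0.48417302 -0.15050878  0.1079536  -0.00202646] 6.185285616369575
[[0.2, 0.4], [-1.0, 0.4], [-0.3, 0.4], [-1.2, 0.4], [-0.9, 0.4], [-1.5, 0.4], [-0.3, -0.7], [-0.5, -1.6], [-0.8, -0.8], [-1.0, 0.9], [-0.5, -1.3], [-0.4, 0.5], [-0.2, 0.3], [-1.1, 0.1], [-2.1, -1.1], [-0.3, -1.9]]
```

View pics/ov_top.png

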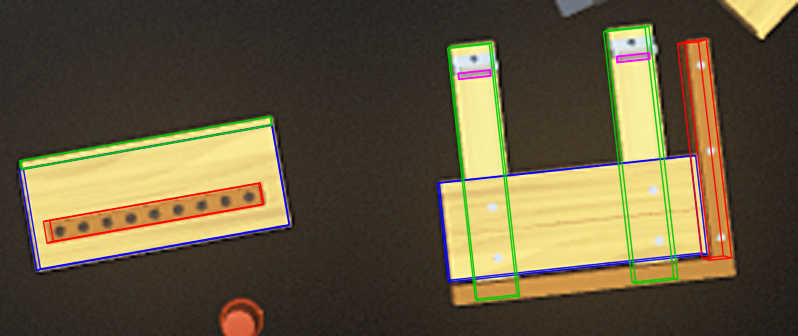

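View pics/ov_scene.png

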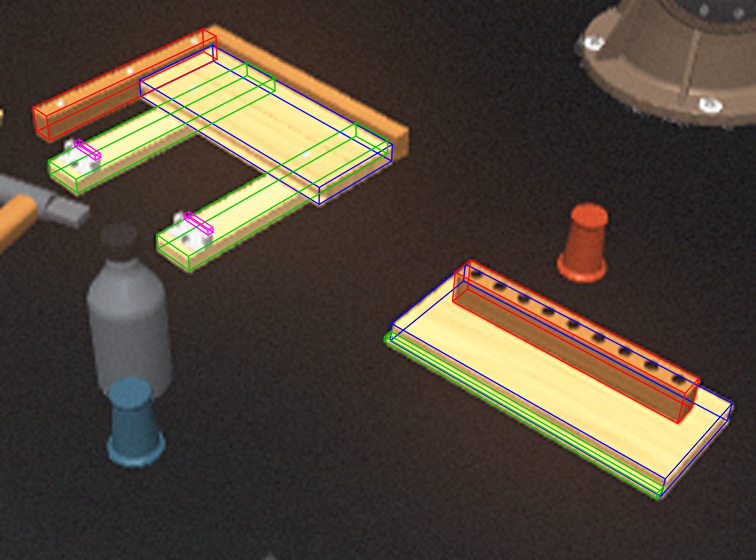

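```bash
python3 - <<'E'
from h import *
def ray(n,px,z):
    m=CM[n]; f=240/np.tan(np.radians(m["fov_y"]/2)); d=m["R"].T@np.array([(px[0]-m["cx"])/f,(px[1]-m["cy"])/f,1]); c=-m["R"].T@m["t"]
    return (c+d*(z-c[2])/d[2]).round(3)
print("cam",-CM["top"]["R"].T@CM["top"]["t"])
for k,p,z in (("red",(296,310),.05),("glue",(342,163),.14),("blue",(319,155),.05),("hammerhead",(425,190),.02),("hamL",(410,195),.02),("offcut",(468,195),.018)): print(k,ray("top",p,z))
E
```

```text
cam [0.48742254 0.08313029 1.31891329]
red [0.341 0.15  0.05 ]
glue [0.703 0.036 0.14 ]
blue [0.74  0.092 0.05 ]
hammerhead [ 0.654 -0.188  0.02 ]
hamL [ 0.64  -0.148  0.02 ]
offcut [ 0.641 -0.302  0.018]
```

Emit:
carry_out:
  plan:
    - [0.0226,0.0304,0,0,0,0.124]
    - [0.0226,0.0304,0,0,0,0.124]
    - [0.0226,0.0304,0,0,0,0.124]
    - [0.0226,0.0304,0,0,0,0.124]
    - [0.0226,0.0304,0,0,0,0.124]
    - [0.0226,0.0304,0,0,0,0.124]
    - [0.0226,0.0304,0,0,0,0.124]
    - [0.0226,0.0304,0,0,0,0.124]
    - [0.0226,0.0304,0,0,0,0.124]
    - [0.0226,0.0304,0,0,0,0.124]
    - [0.0226,0.0304,0,0,0,0.124]
    - [0,0.03,0,0,0,0.124]
  fingers: -1

```text
time_s: 1.1
tcp_pos: [0.483, -0.2551, 0.2188]
eef_rot: [179.4, -0.0, -74.0]
contact_force: [0.7, 0.0, -0.3]
gripper_width: 0.0879
```

Emit:
carry_out:
  plan:
    - [-0.001,0.03,0,0,0,0.124]
    - [-0.001,0.03,0,0,0,0.124]
    - [-0.001,0.03,0,0,0,0.124]
    - [-0.001,0.03,0,0,0,0.124]
    - [-0.001,0.03,0,0,0,0.124]
    - [-0.001,0.03,0,0,0,0.124]
    - [-0.001,0.03,0,0,0,0.124]
    - [-0.002,0.03,0,0,0,0.124]
    - [-0.002,0.03,0,0,0,0.124]
    - [-0.002,0.03,0,0,0,0.124]
    - [-0.002,0.03,0,0,0,0.124]
    - [-0.002,0.03,0,0,0,0.124]

```text
time_s: 2.1
tcp_pos: [0.4612, 0.1234, 0.2156]
eef_rot: [179.2, 0.2, 11.8]
contact_force: [0.2, -0.4, 0.4]
gripper_width: 0.0875
```

Emit:
carry_out:
  plan:
    - [-0.003,0.014,-0.005,0,0,0.124]
    - [-0.003,0.014,-0.005,0,0,0.124]
    - [-0.003,0.014,-0.005,0,0,0.124]
    - [-0.003,0.014,-0.005,0,0,0.124]
    - [-0.003,0.014,-0.005,0,0,0.124]
    - [-0.003,0.012,-0.005,0,0,0.124]
    - [-0.002,0.01,-0.005,0,0,0.124]
    - [-0.002,0.01,-0.005,0,0,0.124]
    - [-0.002,0.005,-0.005,0,0,0.124]
    - [0,0,-0.005,0,0,0.12]
    - [0,0,-0.005,0,0,0.1]

```text
time_s: 3.02
tcp_pos: [0.433, 0.2418, 0.1567]
eef_rot: [179.4, 0.3, 89.6]
contact_force: [1.0, 0.3, -0.2]
gripper_width: 0.0872
```

```bash
cat >> h.py <<'E'
from scipy.spatial.transform import Rotation as Ro
def delta(pos,rpy,pr=True):
    s=r.get_state(); R0=Ro.from_euler("xyz",s["eef_rot"],degrees=True)
    w=(Ro.from_euler("xyz",rpy,degrees=True)*R0.inv()).as_rotvec()
    d=np.array(pos)-s["tcp_pos"]
    print("d",d.round(4),"w",w.round(4),"F",s["contact_force"].round(2),"M",s["moment"].round(3),"t",s["time_s"],"j",s["joints"].round(1)[-1])
E
python3 -c "
from h import *
delta([.4416,.232,.12],[180,0,100.1])"
```

```text
d [ 0.0086 -0.0098 -0.0367] w [0.0038 0.0113 0.1824] F [ 0.98  0.33 -0.21] M [-0.142  0.044 -0.036] t 3.0167 j 126.7
```

```bash
python3 -c "
from h import *
print(r.get_state()['joints'].round(1))"
```

```text
[ 52.5   6.8 -27.8   0.8 -55.2 126.7]
```

Emit:
carry_out:
  plan:
    - [0.004,-0.005,-0.012,0.002,0.006,0.091]
    - [0.0045,-0.005,-0.012,0.002,0.006,0.091]
    - [0,0,-0.013,0,0,0]
    - [0,0,0,0,0,0]

```text
time_s: 3.35
tcp_pos: [0.4403, 0.2313, 0.117]
eef_rot: [-179.8, -0.0, 101.1]
contact_force: [-1.4, -0.5, -0.5]
gripper_width: 0.088
```

```bash
python3 -c "
from h import *
delta([.4416,.232,.023],[180,0,100.1])
cv2.imwrite('pics/s1.png',r.capture('scene')[100:340,250:570,::-1]);cv2.imwrite('pics/t1.png',r.capture('top')[:,:,::-1])"
```

```text
d [ 0.0013  0.0007 -0.094 ] w [ 0.0005 -0.003  -0.0178] F [-1.36 -0.45 -0.52] M [-0.175  0.099  0.004] t 3.35 j 140.9
```

View pics/s1.png

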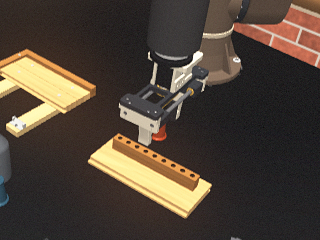

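Emit:
carry_out:
  plan:
    - [0.0005,0.0003,-0.03,0,-0.002,-0.009]
    - [0.0005,0.0003,-0.03,0,-0.001,-0.006]
    - [0,0,-0.02,0,0,0]
    - [0,0,-0.007,0,0,0]
    - [0,0,0,0,0,0]

```text
time_s: 3.87
tcp_pos: [0.4458, 0.2368, 0.0356]
eef_rot: [179.3, -0.4, 100.2]
contact_force: [0.4, 0.6, 0.7]
gripper_width: 0.0872
```

```bash
python3 -c "
from h import *
delta([.4416,.232,.023],[180,0,100.1])"
```

```text
d [-0.0042 -0.0048 -0.0126] w [-0.0085  0.0113 -0.0009] F [0.36 0.55 0.68] M [-0.234  0.1   -0.014] t 3.8667 j 139.4
```

Emit:
carry_out:
  plan:
    - [-0.0042,-0.0048,-0.006,-0.0085,0.011,0]
    - [0,0,-0.006,0,0,0]
    - [0,0,0,0,0,0]

```text
time_s: 4.12
tcp_pos: [0.4426, 0.2333, 0.0258]
eef_rot: [179.9, -0.1, 100.2]
contact_force: [0.5, -0.3, 0.1]
gripper_width: 0.0875
```

```bash
python3 -c "
from h import *
delta([.4416,.232,.023],[180,0,100.1])"
```

```text
d [-0.001  -0.0013 -0.0028] w [-0.0018  0.0021 -0.0014] F [ 0.47 -0.29  0.15] M [-0.175  0.038 -0.002] t 4.1167 j 139.8
```

Emit:
carry_out:
  plan:
    - [-0.001,-0.0013,-0.0026,-0.0018,0.002,-0.001]
    - [0,0,0,0,0,0]
    - [0,0,0,0,0,0]

```text
time_s: 4.37
tcp_pos: [0.4425, 0.2329, 0.0248]
eef_rot: [179.9, -0.1, 100.1]
contact_force: [-0.3, -0.2, -0.3]
gripper_width: 0.0874
```

Emit:
carry_out:
  plan:
    - [0,0,0,0,0,0]
    - [0,0,0,0,0,0]
    - [0,0,0,0,0,0]
    - [0,0,0,0,0,0]
    - [0,0,0,0,0,0]
    - [0,0,0,0,0,0]
    - [0,0,0,0,0,0]
    - [0,0,0,0,0,0]
  fingers: 1
  force: 45

```text
time_s: 5.03
tcp_pos: [0.4431, 0.2335, 0.026]
eef_rot: [179.7, -0.2, 100.1]
contact_force: [0.1, -0.2, 0.3]
gripper_width: 0.0404
```

```bash
python3 -c "
from h import *
print(r.get_state()['tcp_pos'],r.get_state()['eef_rot'],r.get_state()['gripper_width'])
delta([.4416,.232,.023],[180,0,100.1])"
```

```text
[0.44309967 0.23350314 0.02603062] [179.74519606  -0.18193202 100.1381823 ] 0.04038415639319276
d [-0.0015 -0.0015 -0.003 ] w [-0.0039  0.0038 -0.0007] F [ 0.15 -0.22  0.3 ] M [-0.168 -0.007 -0.026] t 5.0333 j 139.8
```

Emit:
carry_out:
  plan:
    - [-0.0015,-0.0015,-0.002,-0.004,0.004,-0.0007]
    - [0,0,-0.0003,0,0,0]
    - [0,0,-0.0003,0,0,0]
    - [0,0,-0.0002,0,0,0]
    - [0,0,0,0,0,0]
    - [0,0,0,0,0,0]

```text
time_s: 5.53
tcp_pos: [0.4412, 0.2316, 0.0231]
eef_rot: [-179.9, 0.1, 100.1]
contact_force: [-1.1, -0.6, 0.6]
gripper_width: 0.0197
```

```bash
python3 -c "
from h import *
print(r.get_state()['tcp_pos'],r.get_state()['eef_rot'],r.get_state()['gripper_width'])
delta([.4416,.232,.023],[180,0,100.1])
cv2.imwrite('pics/t2.png',cv2.resize(r.capture('top')[200:320,200:340,::-1],None,fx=5,fy=5))"
```

```text
[0.4411765  0.23162939 0.0231469 ] [-1.79929203e+02  5.27422707e-02  1.00113981e+02] 0.019701237558654893
d [ 0.0004  0.0004 -0.0001] w [ 0.0011 -0.0011 -0.0002] F [-1.05 -0.62  0.64] M [-0.171  0.075  0.06 ] t 5.5333 j 139.8
```

View pics/t2.png

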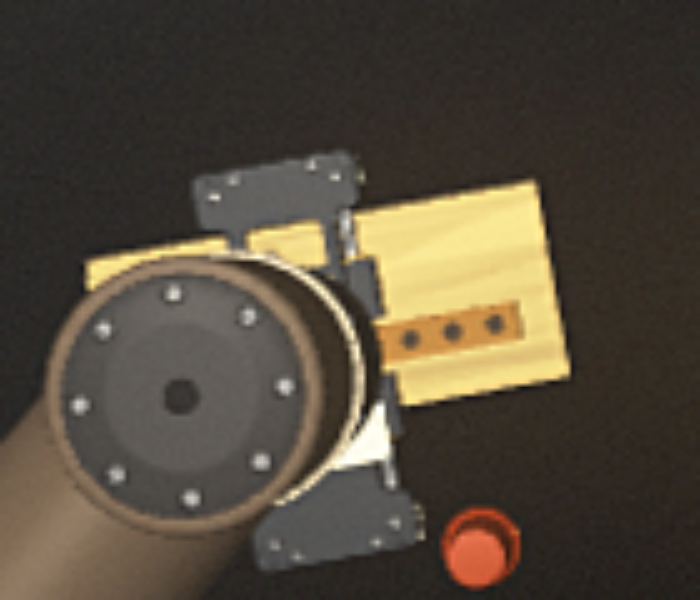

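Emit:
carry_out:
  plan:
    - [0,0,0.01,0,0,0]
    - [0,0,0.02,0,0,0]
    - [0,0,0.035,0,0,0]
    - [0,0,0.035,0,0,0]
    - [0,-0.005,0.02,0,0,-0.06]
    - [0.003,-0.01,0.005,0,0,-0.12]
    - [0.005,-0.016,0,0,0,-0.124]
    - [0.005,-0.016,0,0,0,-0.124]
    - [0.005,-0.016,0,0,0,-0.124]
    - [0.005,-0.016,0,0,0,-0.124]
    - [0.005,-0.016,0,0,0,-0.124]

```text
time_s: 6.5
tcp_pos: [0.4627, 0.1309, 0.1478]
eef_rot: [-179.1, 0.3, 53.5]
contact_force: [-0.5, 0.2, -3.1]
gripper_width: 0.0194
```

Emit:
carry_out:
  plan:
    - [0.005,-0.016,0,0,0,-0.124]
    - [0.005,-0.016,0,0,0,-0.124]
    - [0.005,-0.016,0,0,0,-0.124]
    - [0.005,-0.016,0,0,0,-0.124]
    - [0.005,-0.016,0,0,0,-0.124]
    - [0.005,-0.016,0,0,0,-0.124]
    - [0.005,-0.016,0,0,0,-0.124]
    - [0.005,-0.016,0,0,0,-0.124]
    - [0.005,-0.016,0,0,0,-0.124]
    - [0.005,-0.016,0,0,0,-0.124]
    - [0.005,-0.016,0,0,0,-0.124]

```text
time_s: 7.42
tcp_pos: [0.511, -0.0558, 0.1392]
eef_rot: [-179.0, 1.2, -25.2]
contact_force: [-0.1, -0.4, -4.8]
gripper_width: 0.0196
```

```bash
python3 -c "
from h import *
print(r.get_state()['joints'].round(1))
delta([.575,-.135,.13],[180,0,-83.8])"
```

```text
[ 14.4  10.4 -24.9  -1.9 -55.   51.4]
d [ 0.064  -0.0792 -0.0092] w [-0.0293  0.0019 -1.0217] F [-0.1  -0.36 -4.83] M [-0.096 -0.002 -0.004] t 7.4167 j 51.4
```

Emit:
carry_out:
  plan:
    - [0.007,-0.0085,0,-0.003,0,-0.114]
    - [0.007,-0.0085,0,-0.003,0,-0.114]
    - [0.007,-0.0085,0,-0.003,0,-0.114]
    - [0.007,-0.0085,0,-0.003,0,-0.114]
    - [0.007,-0.0085,0,-0.003,0,-0.114]
    - [0.007,-0.0085,0,-0.003,0,-0.114]
    - [0.007,-0.0085,0,-0.003,0,-0.114]
    - [0.007,-0.0085,0,-0.003,0,-0.114]
    - [0.005,-0.004,0,-0.003,0,-0.09]

```text
time_s: 8.17
tcp_pos: [0.5669, -0.134, 0.1302]
eef_rot: [179.5, 0.6, -86.2]
contact_force: [-0.6, 0.4, -2.4]
gripper_width: 0.0195
```

```bash
cat >> h.py <<'E'
P=np.load("fit.npz")["p"]
RP=Ro.from_euler("z",P[2])
TB=np.array([.062,.0003,.0231])
RBT=Ro.from_euler("z",90,degrees=True)*Ro.from_euler("x",180,degrees=True)  # placeholder, fixed below
# board->tool rotation: at grasp board yaw=tool yaw+90, tool = Rz(yaw)Rx(180)
RBT=Ro.from_euler("z",-90,degrees=True)*Ro.from_euler("x",180,degrees=True)
seat=np.array([P[0],P[1],.015])
def goal(ox,oy,oz,th):   # board origin in seat frame (mm), tilt deg
    Rb=RP*Ro.from_euler("y",-th,degrees=True)
    return seat+RP.apply(np.array([ox,oy,oz])/1000)+Rb.apply(TB), Rb*RBT
def piv(th,d): t=np.radians(th); return d+18*np.sin(t), 18-18*np.cos(t)
def go(ox,oy,oz,th):
    p,R=goal(ox,oy,oz,th); delta(p,R.as_euler("xyz",degrees=True)); where()
def where():
    s=r.get_state(); Rt=Ro.from_euler("xyz",s["eef_rot"],degrees=True); Rb=Rt*RBT.inv()
    o=RP.inv().apply(s["tcp_pos"]-Rb.apply(TB)-seat)*1000
    e=(RP.inv()*Rb); z=e.as_rotvec(degrees=True)
    pv=o+e.apply([0,0,18]); tt=o+e.apply([-8,0,7.5])
    print("board O mm",o.round(1),"rotvec deg(panel)",z.round(2),"pivotedge",pv.round(1),"tip",tt.round(1),"Fpanel",RP.inv().apply(s["contact_force"]).round(1),"w",s["gripper_width"].round(4))
E
python3 -c "
from h import *
print(piv(15,0))
go(35,6,30,15)"
```

```text
(np.float64(4.658742811845373), np.float64(0.6133351267967697))
d [ 0.005  -0.0007 -0.0468] w [ 0.0139 -0.2711  0.0408] F [-0.58  0.37 -2.45] M [ 0.062 -0.036 -0.038] t 8.1667 j -1.4Traceback (most recent call last):
  File "<string>", line 4, in <module>
    go(35,6,30,15)
    ~~^^^^^^^^^^^^
  File "h.py", line 30, in go
    p,R=goal(ox,oy,oz,th); delta(p,R.as_euler("xyz",degrees=True)); where()
                                                                    ~~~~~^^
  File "h.py", line 36, in where
    print("board O mm",o.round(1),"rotvec deg(panel)",z.round(2),"pivotedge",pv.round(1),"tip",tt.round(1),"Fpanel",RP.inv().apply(s["contact_force"]).round(1),"w",s["gripper_width"].round(4))
                                                                                                                                                                    ^^^^^^^^^^^^^^^^^^^^^^^^
AttributeError: 'float' object has no attribute 'round'
```

Emit:
carry_out:
  plan:
    - [0.0015,0,-0.005,0.004,-0.09,0.013]
    - [0.0015,0,-0.015,0.005,-0.09,0.013]
    - [0.0015,0,-0.02,0.005,-0.09,0.013]
    - [0,0,-0.007,0,0,0]
    - [0,0,0,0,0,0]

```text
time_s: 8.58
tcp_pos: [0.5685, -0.1356, 0.0764]
eef_rot: [-164.9, 0.2, -84.5]
contact_force: [0.5, 1.0, -2.8]
gripper_width: 0.0197
```

```bash
sed -i 's/s\["gripper_width"\].round(4)/round(float(s["gripper_width"]),4)/' h.py; python3 -c "
from h import *
go(25,6,12,15)
cv2.imwrite('pics/s3.png',cv2.resize(r.capture('scene')[110:280,190:400,::-1],None,fx=3.5,fy=3.5,interpolation=2))
cv2.imwrite('pics/t3.png',cv2.resize(r.capture('top')[180:320,340:500,::-1],None,fx=4,fy=4,interpolation=2))"
```

```text
d [-0.0065 -0.0002 -0.011 ] w [-0.0031  0.0007  0.0118] F [ 0.51  0.95 -2.79] M [-0.147  1.091 -0.01 ] t 8.5833 j 0.1
board O mm [31.5  6.2 22.9] rotvec deg(panel) [  0.08 -15.06  -0.69] pivotedge [26.9  6.2 40.3] tip [21.9  6.3 28.1] Fpanel [ 0.6  0.9 -2.8] w 0.0197
```

View pics/s3.png

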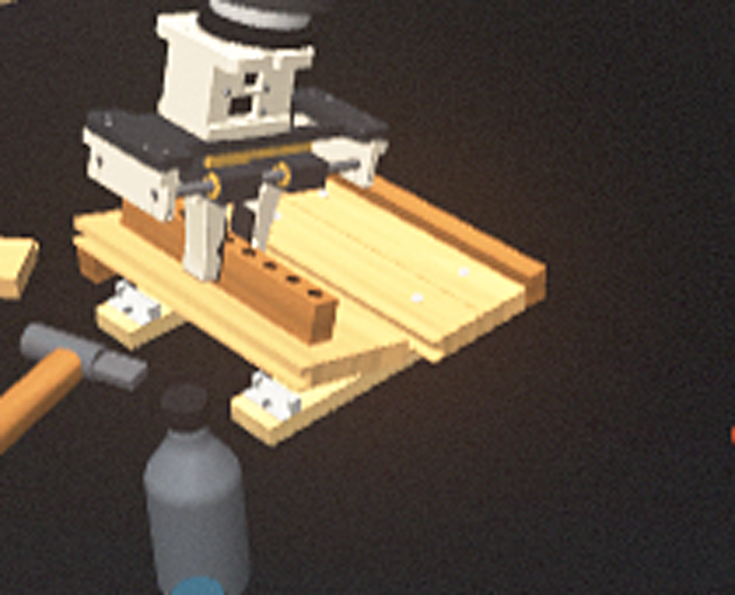

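View pics/t3.png

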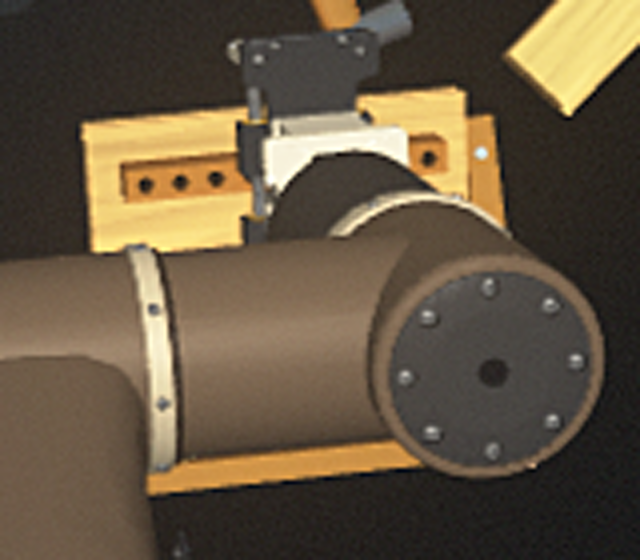

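Emit:
carry_out:
  plan:
    - [-0.004,0,-0.006,-0.002,0,0.006]
    - [-0.004,0,-0.006,-0.001,0,0.006]
    - [-0.0035,0,-0.006,0,0,0]
    - [0,0,-0.003,0,0,0]

```text
time_s: 9.02
tcp_pos: [0.561, -0.135, 0.0576]
eef_rot: [-164.8, -0.0, -83.7]
contact_force: [-0.7, 0.2, -4.1]
gripper_width: 0.0198
```

```bash
python3 -c "
from h import *
go(20,6,1,15)"
```

```text
d [-0.004  -0.0013 -0.0033] w [ 0.0003  0.0035 -0.0023] F [-0.73  0.16 -4.05] M [-0.122  1.426 -0.015] t 9.0167 j 0.7
board O mm [24.3  6.7  4.1] rotvec deg(panel) [ -0.02 -15.2    0.14] pivotedge [19.5  6.7 21.5] tip [14.6  6.7  9.2] Fpanel [-0.7  0.2 -4.1] w 0.0198
```

Emit:
carry_out:
  plan:
    - [-0.004,-0.001,-0.002,0,0.002,-0.001]
    - [0,0,-0.0012,0,0.001,0]
    - [0,0,0,0,0,0]

```text
time_s: 9.27
tcp_pos: [0.5567, -0.1359, 0.0532]
eef_rot: [-165.1, -0.0, -83.7]
contact_force: [-0.1, 0.6, -3.0]
gripper_width: 0.02
```

```bash
python3 -c "
from h import *
go(15,6,1,15)"
```

```text
d [-0.0047 -0.0009  0.0011] w [ 0.0005 -0.0012 -0.0015] F [-0.1   0.59 -2.96] M [-0.005  1.08  -0.049] t 9.2667 j 0.8
board O mm [19.7  6.3 -0.1] rotvec deg(panel) [-1.000e-02 -1.493e+01  9.000e-02] pivotedge [15.1  6.3 17.3] tip [10.   6.3  5.1] Fpanel [-0.   0.6 -3. ] w 0.02
```

Emit:
carry_out:
  plan:
    - [0,0,0.0011,0,0,0]
    - [-0.002,-0.0002,0,0,0,0]
    - [-0.0015,-0.0002,0,0,0,0]
    - [-0.0015,-0.0002,0,0,0,0]

```text
time_s: 9.6
tcp_pos: [0.5524, -0.1365, 0.0551]
eef_rot: [-165.0, -0.0, -83.7]
contact_force: [-0.2, 0.3, -4.3]
gripper_width: 0.0197
```

```bash
python3 -c "
from h import *
go(12,6,1,15)"
```

```text
d [-0.0034 -0.0006 -0.0008] w [ 0.0006  0.0001 -0.0018] F [-0.22  0.31 -4.28] M [-0.128  1.309 -0.005] t 9.6 j 0.8
board O mm [15.5  6.2  1.8] rotvec deg(panel) [ -0.02 -15.     0.11] pivotedge [10.8  6.2 19.1] tip [5.8 6.1 6.9] Fpanel [-0.2  0.3 -4.3] w 0.0197
```

Emit:
carry_out:
  plan:
    - [-0.001,-0.0001,-0.0008,0,0,0]
    - [-0.001,-0.0001,0,0,0,0]
    - [-0.001,-0.0001,0,0,0,0]

```text
time_s: 9.85
tcp_pos: [0.549, -0.1369, 0.0547]
eef_rot: [-165.0, -0.0, -83.7]
contact_force: [-0.0, -0.1, -3.7]
gripper_width: 0.0194
```

```bash
python3 -c "
from h import *
go(12,6,1,15)"
```

```text
d [-0.     -0.0003 -0.0003] w [ 0.0005  0.0008 -0.0017] F [-0.03 -0.07 -3.72] M [-0.17   1.319 -0.026] t 9.85 j 0.8
board O mm [12.1  6.2  1.3] rotvec deg(panel) [ -0.02 -15.04   0.1 ] pivotedge [ 7.4  6.2 18.7] tip [2.4 6.1 6.4] Fpanel [-0.  -0.1 -3.7] w 0.0194
```

Emit:
carry_out:
  plan:
    - [-0.001,-0.0001,-0.0005,0,0,0]
    - [-0.001,-0.0001,0,0,0,0]
    - [-0.001,-0.0001,-0.0002,0,0,0]

```text
time_s: 10.1
tcp_pos: [0.5457, -0.1372, 0.0541]
eef_rot: [-164.9, -0.0, -83.7]
contact_force: [0.6, -0.1, -2.6]
gripper_width: 0.0199
```

```bash
python3 -c "
from h import *
where()"
```

```text
board O mm [8.7 6.2 0.6] rotvec deg(panel) [ -0.02 -15.06   0.1 ] pivotedge [ 4.1  6.2 18. ] tip [-0.9  6.2  5.8] Fpanel [ 0.6 -0.2 -2.6] w 0.0199
```

Emit:
carry_out:
  plan:
    - [-0.001,-0.0001,-0.0002,0,0,0]
    - [-0.001,-0.0001,0,0,0,0]

```text
time_s: 10.27
tcp_pos: [0.5435, -0.1374, 0.0538]
eef_rot: [-165.0, -0.0, -83.7]
contact_force: [-0.2, -0.2, -3.2]
gripper_width: 0.0197
```

```bash
python3 -c "
from h import *
where()"
```

```text
board O mm [6.5 6.2 0.4] rotvec deg(panel) [ -0.02 -15.05   0.1 ] pivotedge [ 1.8  6.2 17.7] tip [-3.2  6.2  5.5] Fpanel [-0.3 -0.2 -3.2] w 0.0197
```

Emit:
carry_out:
  plan:
    - [-0.0008,-0.0001,0.0004,0,0,0]
    - [-0.0008,-0.0001,0,0,0,0]

```text
time_s: 10.43
tcp_pos: [0.5416, -0.1377, 0.0541]
eef_rot: [-165.0, -0.0, -83.7]
contact_force: [0.1, -0.1, -3.8]
gripper_width: 0.02
```

```bash
python3 -c "
from h import *
where()"
```

```text
board O mm [4.6 6.2 0.7] rotvec deg(panel) [ -0.02 -15.04   0.1 ] pivotedge [-0.   6.2 18.1] tip [-5.   6.2  5.9] Fpanel [ 0.  -0.1 -3.8] w 0.02
```

Emit:
carry_out:
  plan:
    - [-0.0008,-0.0001,0,0,0,0]

```text
time_s: 10.52
tcp_pos: [0.5407, -0.1378, 0.0542]
eef_rot: [-165.0, -0.0, -83.7]
contact_force: [-0.0, -1.1, -3.1]
gripper_width: 0.0198
```

```bash
python3 -c "
from h import *
where()"
```

```text
board O mm [3.7 6.2 0.8] rotvec deg(panel) [ -0.02 -15.04   0.1 ] pivotedge [-0.9  6.2 18.1] tip [-5.9  6.2  5.9] Fpanel [-0.1 -1.1 -3.1] w 0.0198
```

Emit:
carry_out:
  plan:
    - [-0.0008,-0.0001,0,0,0,0]

```text
time_s: 10.6
tcp_pos: [0.5399, -0.1379, 0.0542]
eef_rot: [-165.0, -0.0, -83.7]
contact_force: [-0.4, -0.4, -4.2]
gripper_width: 0.0198
```

```bash
python3 -c "
from h import *
where()"
```

```text
board O mm [2.9 6.2 0.8] rotvec deg(panel) [ -0.02 -15.05   0.1 ] pivotedge [-1.8  6.2 18.2] tip [-6.8  6.1  5.9] Fpanel [-0.5 -0.3 -4.2] w 0.0198
```

Emit:
carry_out:
  plan:
    - [0,0,-0.0006,0,0,0]
    - [-0.0006,-0.0001,0,0,0,0]

```text
time_s: 10.77
tcp_pos: [0.5393, -0.138, 0.0536]
eef_rot: [-164.9, -0.0, -83.7]
contact_force: [1.0, -1.0, -4.1]
gripper_width: 0.0197
```

```bash
python3 -c "
from h import *
where()"
```

```text
board O mm [2.3 6.1 0.2] rotvec deg(panel) [ -0.02 -15.06   0.1 ] pivotedge [-2.4  6.1 17.6] tip [-7.4  6.1  5.4] Fpanel [ 0.9 -1.1 -4.1] w 0.0197
```

Emit:
carry_out:
  plan:
    - [-0.0007,-0.0001,-0.0001,0,0,0]

```text
time_s: 10.85
tcp_pos: [0.5392, -0.1381, 0.0538]
eef_rot: [-164.9, -0.0, -83.7]
contact_force: [2.8, 0.1, -5.3]
gripper_width: 0.0199
```

```bash
python3 -c "
from h import *
where()"
```

```text
board O mm [2.2 6.  0.3] rotvec deg(panel) [ -0.03 -15.13   0.1 ] pivotedge [-2.5  6.  17.7] tip [-7.5  6.   5.5] Fpanel [ 2.8 -0.2 -5.3] w 0.0199
```

Emit:
carry_out:
  plan:
    - [-0.0007,-0.0001,0,0,0,0]

```text
time_s: 10.93
tcp_pos: [0.5391, -0.1381, 0.054]
eef_rot: [-164.8, -0.0, -83.7]
contact_force: [2.2, -0.1, -5.5]
gripper_width: 0.0195
```

```bash
python3 -c "
from h import *
where()"
```

```text
board O mm [2.1 6.  0.5] rotvec deg(panel) [ -0.03 -15.2    0.1 ] pivotedge [-2.6  6.  17.9] tip [-7.5  6.   5.6] Fpanel [ 2.2 -0.3 -5.5] w 0.0195
```

Emit:
carry_out:
  plan:
    - [-0.0001,-0.001,-0.0001,0,0.001,0]
    - [-0.0001,-0.001,-0.0001,0,0.001,0]
    - [-0.0001,-0.001,-0.0001,0,0,0]
    - [-0.0001,-0.001,-0.0001,0,0,0]

```text
time_s: 11.27
tcp_pos: [0.5396, -0.142, 0.0541]
eef_rot: [-164.8, -0.0, -83.7]
contact_force: [2.3, 1.1, -4.2]
gripper_width: 0.0196
```

```bash
python3 -c "
from h import *
where()"
```

```text
board O mm [2.2 2.1 0.6] rotvec deg(panel) [ -0.   -15.18   0.11] pivotedge [-2.5  2.1 18. ] tip [-7.5  2.1  5.7] Fpanel [ 2.4  0.9 -4.2] w 0.0196
```

Emit:
carry_out:
  plan:
    - [-0.0001,-0.0008,-0.0001,0,0,0]

```text
time_s: 11.35
tcp_pos: [0.5396, -0.1429, 0.0541]
eef_rot: [-164.8, -0.0, -83.7]
contact_force: [1.0, 0.3, -2.9]
gripper_width: 0.0193
```

```bash
python3 -c "
from h import *
where()"
```

```text
board O mm [2.2 1.2 0.6] rotvec deg(panel) [ -0.   -15.19   0.11] pivotedge [-2.5  1.2 17.9] tip [-7.5  1.2  5.7] Fpanel [ 1.1  0.2 -2.9] w 0.0193
```

Emit:
carry_out:
  plan:
    - [-0.0001,-0.0008,-0.0001,0,0,0]

```text
time_s: 11.43
tcp_pos: [0.5397, -0.1438, 0.0541]
eef_rot: [-164.8, -0.0, -83.7]
contact_force: [1.8, 1.8, -4.1]
gripper_width: 0.02
```

```bash
python3 -c "
from h import *
where()"
```

```text
board O mm [2.1 0.3 0.5] rotvec deg(panel) [ -0.   -15.21   0.1 ] pivotedge [-2.6  0.3 17.9] tip [-7.5  0.3  5.7] Fpanel [ 1.9  1.6 -4.1] w 0.02
```

Emit:
carry_out:
  plan:
    - [-0.0001,-0.0007,-0.0001,0,0,0]

```text
time_s: 11.52
tcp_pos: [0.5398, -0.1445, 0.054]
eef_rot: [-164.8, -0.0, -83.7]
contact_force: [1.8, 1.6, -3.4]
gripper_width: 0.0198
```

```bash
python3 -c "
from h import *
where()"
```

```text
board O mm [ 2.2 -0.5  0.5] rotvec deg(panel) [ -0.   -15.23   0.09] pivotedge [-2.5 -0.5 17.8] tip [-7.5 -0.5  5.6] Fpanel [ 1.9  1.4 -3.4] w 0.0198
```

Emit:
carry_out:
  plan:
    - [-0.0001,-0.0007,-0.0001,0,0,0]

```text
time_s: 11.6
tcp_pos: [0.5398, -0.1453, 0.054]
eef_rot: [-164.8, -0.0, -83.7]
contact_force: [1.4, 1.4, -3.2]
gripper_width: 0.0201
```

```bash
python3 -c "
from h import *
where()"
```

```text
board O mm [ 2.2 -1.2  0.4] rotvec deg(panel) [ -0.   -15.25   0.09] pivotedge [-2.6 -1.2 17.8] tip [-7.5 -1.2  5.5] Fpanel [ 1.6  1.2 -3.2] w 0.0201
```

Emit:
carry_out:
  plan:
    - [-0.0001,-0.0007,-0.0001,0,0,0]

```text
time_s: 11.68
tcp_pos: [0.5399, -0.146, 0.054]
eef_rot: [-164.7, -0.0, -83.7]
contact_force: [1.5, 8.0, -1.9]
gripper_width: 0.02
```

```bash
python3 -c "
from h import *
where()"
```

```text
board O mm [ 2.2 -1.9  0.4] rotvec deg(panel) [ -0.   -15.27   0.1 ] pivotedge [-2.6 -1.9 17.7] tip [-7.5 -1.9  5.5] Fpanel [ 2.3  7.8 -1.9] w 0.02
```

Emit:
carry_out:
  plan:
    - [-0.0001,-0.0003,0,0,0,0]
    - [-0.0001,-0.0003,0,0,0,0]

```text
time_s: 11.85
tcp_pos: [0.5399, -0.146, 0.054]
eef_rot: [-164.7, 0.0, -83.7]
contact_force: [1.2, 4.7, -3.8]
gripper_width: 0.0199
```

```bash
python3 -c "
from h import *
where()"
```

```text
board O mm [ 2.2 -1.9  0.4] rotvec deg(panel) [  0.04 -15.3    0.09] pivotedge [-2.6 -1.9 17.8] tip [-7.5 -1.9  5.5] Fpanel [ 1.7  4.5 -3.8] w 0.0199
```

Emit:
carry_out:
  plan:
    - [-0.0001,-0.0002,0,0,0,0]
    - [-0.0001,-0.0002,0,0,0,0]

```text
time_s: 12.02
tcp_pos: [0.5399, -0.146, 0.0541]
eef_rot: [-164.7, 0.0, -83.7]
contact_force: [1.9, 3.9, -4.0]
gripper_width: 0.0197
```

```bash
cat >> h.py <<'E'
def low(th,d=-2.5,y=-2.0,zoff=0):
    a,b=piv(th,d); go(a,y,b+zoff,th)
E
python3 -c "
from h import *
low(12)"
```

```text
d [ 0.0012 -0.0001 -0.0032] w [-0.0071  0.0575 -0.0019] F [ 1.9   3.91 -4.02] M [1.132 0.646 0.126] t 12.0167 j 2.8
board O mm [ 2.2 -1.9  0.4] rotvec deg(panel) [  0.06 -15.32   0.1 ] pivotedge [-2.5 -1.9 17.8] tip [-7.5 -1.9  5.6] Fpanel [ 2.3  3.7 -4. ] w 0.0197
```

Emit:
carry_out:
  plan:
    - [0.0003,-0.0002,-0.0011,-0.002,0.019,0]
    - [0.0003,-0.0002,-0.0011,-0.002,0.019,0]
    - [0.0003,-0.0002,-0.0011,-0.002,0.019,0]

```text
time_s: 12.27
tcp_pos: [0.5409, -0.1459, 0.0513]
eef_rot: [-168.1, 0.1, -83.7]
contact_force: [0.8, 4.5, -3.0]
gripper_width: 0.0196
```

```bash
python3 -c "
from h import *
low(9)"
```

```text
d [ 0.001  -0.     -0.0035] w [-0.0074  0.0509 -0.0018] F [ 0.79  4.54 -2.98] M [1.749 0.565 0.111] t 12.2667 j 2.5
board O mm [ 1.1 -1.9  0.8] rotvec deg(panel) [  0.12 -11.95   0.09] pivotedge [-2.7 -1.9 18.4] tip [-8.3 -1.9  6.5] Fpanel [ 1.3  4.4 -3. ] w 0.0196
```

Emit:
carry_out:
  plan:
    - [0.0003,-0.0002,-0.0014,-0.002,0.017,0]
    - [0.0003,-0.0001,-0.0013,-0.002,0.017,0]
    - [0.0003,-0.0001,-0.0013,-0.002,0.017,0]

```text
time_s: 12.52
tcp_pos: [0.542, -0.1458, 0.0473]
eef_rot: [-171.3, 0.1, -83.7]
contact_force: [0.1, 4.6, -1.3]
gripper_width: 0.0198
```

```bash
python3 -c "
from h import *
low(6)"
```

```text
d [ 0.0007 -0.0001 -0.0027] w [-0.007   0.0464 -0.0018] F [ 0.09  4.64 -1.31] M [1.541 0.496 0.083] t 12.5167 j 2.2
board O mm [ 0.2 -1.9  0.1] rotvec deg(panel) [ 0.12 -8.69  0.1 ] pivotedge [-2.6 -1.9 17.9] tip [-8.9 -1.9  6.3] Fpanel [ 0.6  4.6 -1.3] w 0.0198
```

Emit:
carry_out:
  plan:
    - [0.0003,-0.0001,-0.0011,-0.002,0.019,0]
    - [0.0003,-0.0001,-0.0011,-0.002,0.018,0]
    - [0.0003,-0.0001,-0.0011,-0.002,0.018,0]

```text
time_s: 12.77
tcp_pos: [0.5428, -0.1457, 0.0436]
eef_rot: [-174.8, 0.1, -83.7]
contact_force: [-0.1, 5.3, -1.2]
gripper_width: 0.0196
```

```bash
python3 -c "
from h import *
low(4)"
```

```text
d [ 0.0002 -0.0001 -0.0012] w [-0.0047  0.0201 -0.0015] F [-0.13  5.28 -1.17] M [ 1.79   0.394 -0.038] t 12.7667 j 1.9
board O mm [-0.9 -1.8  0. ] rotvec deg(panel) [ 0.15 -5.17  0.08] pivotedge [-2.5 -1.9 17.9] tip [-9.5 -1.9  6.8] Fpanel [ 0.4  5.3 -1.2] w 0.0196
```

Emit:
carry_out:
  plan:
    - [-0.0001,-0.0001,-0.0008,-0.002,0.011,0]
    - [0,-0.0001,-0.0008,-0.002,0.011,0]

```text
time_s: 12.93
tcp_pos: [0.5433, -0.1456, 0.042]
eef_rot: [-176.3, 0.1, -83.7]
contact_force: [-2.3, 6.3, 4.1]
gripper_width: 0.0199
```

```bash
python3 -c "
from h import *
low(3)"
```

```text
d [-0.0001 -0.0002 -0.0007] w [-0.0023  0.0121 -0.0017] F [-2.27  6.27  4.15] M [ 2.114  0.936 -0.046] t 12.9333 j 1.7
board O mm [-1.1 -1.9 -0. ] rotvec deg(panel) [ 0.06 -3.7   0.1 ] pivotedge [-2.3 -1.9 17.9] tip [-9.6 -1.9  6.9] Fpanel [-1.6  6.5  4.1] w 0.0199
```

Emit:
carry_out:
  plan:
    - [-0.0001,-0.0001,-0.0009,-0.001,0.011,0]

```text
time_s: 13.02
tcp_pos: [0.5432, -0.1456, 0.0414]
eef_rot: [-177.0, 0.1, -83.7]
contact_force: [-3.8, 5.7, 6.7]
gripper_width: 0.0198
```

```bash
python3 -c "
from h import *
low(3)"
```

```text
d [-0.     -0.0002 -0.0001] w [-0.0012 -0.0006 -0.0018] F [-3.8   5.71  6.74] M [ 2.198  0.957 -0.026] t 13.0167 j 1.6
board O mm [-1.5 -1.9  0.1] rotvec deg(panel) [ 0.07 -2.97  0.1 ] pivotedge [-2.5 -1.9 18.1] tip [-9.9 -1.9  7.2] Fpanel [-3.2  6.1  6.7] w 0.0198
```

Emit:
carry_out:
  plan:
    - [0,-0.0001,-0.0009,-0.001,0.011,0.001]

```text
time_s: 13.1
tcp_pos: [0.5432, -0.1457, 0.0409]
eef_rot: [-177.7, 0.1, -83.7]
contact_force: [1.4, 2.4, -2.7]
gripper_width: 0.0194
```

```bash
python3 -c "
from h import *
low(1)"
```

```text
d [ 0.0002 -0.0001 -0.0017] w [-0.0038  0.0216 -0.0029] F [ 1.42  2.42 -2.71] M [ 1.409 -0.159 -0.224] t 13.1 j 1.7
board O mm [-1.9 -2.   0.3] rotvec deg(panel) [ 0.09 -2.25  0.16] pivotedge [-2.6 -2.  18.3] tip [-10.1  -2.    7.5] Fpanel [ 1.7  2.3 -2.7] w 0.0194
```

Emit:
carry_out:
  plan:
    - [0,-0.0001,-0.0009,-0.001,0.011,0.001]

```text
time_s: 13.18
tcp_pos: [0.5433, -0.1457, 0.0401]
eef_rot: [-178.4, 0.1, -83.6]
contact_force: [0.8, 5.7, -0.1]
gripper_width: 0.0195
```

```bash
python3 -c "
from h import *
low(0)"
```

```text
d [ 0.0002 -0.0001 -0.002 ] w [-0.0048  0.0268 -0.0035] F [ 0.76  5.73 -0.1 ] M [ 1.979  0.204 -0.227] t 13.1833 j 1.7
board O mm [-2.1 -2.1  0.3] rotvec deg(panel) [ 0.11 -1.56  0.2 ] pivotedge [-2.6 -2.1 18.3] tip [-10.3  -2.1   7.6] Fpanel [ 1.4  5.6 -0.1] w 0.0195
```

Emit:
carry_out:
  plan:
    - [0,-0.0001,-0.001,-0.001,0.011,-0.001]

```text
time_s: 13.27
tcp_pos: [0.5434, -0.1457, 0.0392]
eef_rot: [-179.1, 0.1, -83.7]
contact_force: [-0.1, 5.7, 0.2]
gripper_width: 0.02
```

```bash
python3 -c "
from h import *
low(0)"
```

```text
d [ 0.0001 -0.0001 -0.0011] w [-0.0039  0.0146 -0.0024] F [-0.09  5.68  0.18] M [ 1.982  0.258 -0.234] t 13.2667 j 1.7
board O mm [-2.3 -2.   0.1] rotvec deg(panel) [ 0.13 -0.85  0.14] pivotedge [-2.5 -2.  18.1] tip [-10.4  -2.    7.5] Fpanel [0.5 5.7 0.2] w 0.02
```

Emit:
carry_out:
  plan:
    - [0,-0.0001,-0.0007,-0.001,0.009,-0.001]

```text
time_s: 13.35
tcp_pos: [0.5435, -0.1456, 0.0383]
eef_rot: [-179.7, 0.1, -83.7]
contact_force: [0.5, 5.9, 0.1]
gripper_width: 0.0197
```

```bash
python3 -c "
from h import *
low(0)"
```

```text
d [ 0.     -0.0002 -0.0002] w [-0.003   0.0042 -0.0012] F [0.53 5.95 0.11] M [ 1.872  0.08  -0.139] t 13.35 j 1.6
board O mm [-2.4 -1.8 -0.1] rotvec deg(panel) [ 0.15 -0.26  0.07] pivotedge [-2.5 -1.9 17.9] tip [-10.4  -1.9   7.4] Fpanel [1.2 5.9 0.1] w 0.0197
```

Nearly flat; a light press to seat it.

Emit:
carry_out:
  plan:
    - [0,0,-0.0004,-0.002,0.006,0]
    - [0,0,-0.0004,0,0.002,0]

```text
time_s: 13.52
tcp_pos: [0.5436, -0.1456, 0.0382]
eef_rot: [179.6, 0.1, -83.7]
contact_force: [-3.9, 5.5, 10.3]
gripper_width: 0.0194
```

```bash
python3 -c "
from h import *
low(0)"
```

```text
d [-0.     -0.0002 -0.0001] w [-0.0005 -0.0068 -0.0015] F [-3.87  5.48 10.25] M [ 2.04   1.098 -0.236] t 13.5167 j 1.4
board O mm [-2.6 -1.9  0.5] rotvec deg(panel) [0.07 0.38 0.09] pivotedge [-2.5 -1.9 18.5] tip [-10.5  -1.9   8.1] Fpanel [-3.3  5.9 10.3] w 0.0194
```

Emit:
carry_out:
  plan:
    - [0,0,-0.0006,0,0.002,0]
    - [0,0,-0.0006,0,0,0]
    - [0,0,-0.0004,0,0,0]

```text
time_s: 13.77
tcp_pos: [0.5437, -0.1456, 0.0384]
eef_rot: [179.4, 0.1, -83.7]
contact_force: [-1.2, 5.1, 3.0]
gripper_width: 0.0197
```

```bash
python3 -c "
from h import *
low(0)"
```

```text
d [-0.0002 -0.0002 -0.0003] w [-0.0001 -0.0109 -0.0017] F [-1.24  5.1   3.01] M [ 1.647  0.323 -0.273] t 13.7667 j 1.5
board O mm [-2.6 -1.9  1. ] rotvec deg(panel) [0.08 0.62 0.1 ] pivotedge [-2.4 -1.9 19. ] tip [-10.5  -1.9   8.6] Fpanel [-0.7  5.2  3. ] w 0.0197
```

Emit:
carry_out:
  plan:
    - [-0.0002,0,-0.0006,0,-0.006,0]
    - [0,0,-0.0006,0,-0.005,0]
    - [0,0,-0.0005,0,0,0]
    - [0,0,-0.0005,0,0,0]

```text
time_s: 14.1
tcp_pos: [0.5435, -0.1456, 0.0382]
eef_rot: [179.9, -0.0, -83.7]
contact_force: [-1.9, 5.7, 5.5]
gripper_width: 0.0195
```

```bash
python3 -c "
from h import *
low(0)
cv2.imwrite('pics/s4.png',cv2.resize(r.capture('scene')[120:270,200:370,::-1],None,fx=4.5,fy=4.5,interpolation=2))"
```

```text
d [ 0.     -0.0002 -0.0001] w [ 0.0002 -0.002  -0.0018] F [-1.86  5.75  5.51] M [ 2.05   0.736 -0.201] t 14.1 j 1.3
board O mm [-2.5 -1.9  0.2] rotvec deg(panel) [-0.    0.11  0.1 ] pivotedge [-2.5 -1.9 18.2] tip [-10.5  -2.    7.7] Fpanel [-1.2  5.9  5.5] w 0.0195
```

View pics/s4.png

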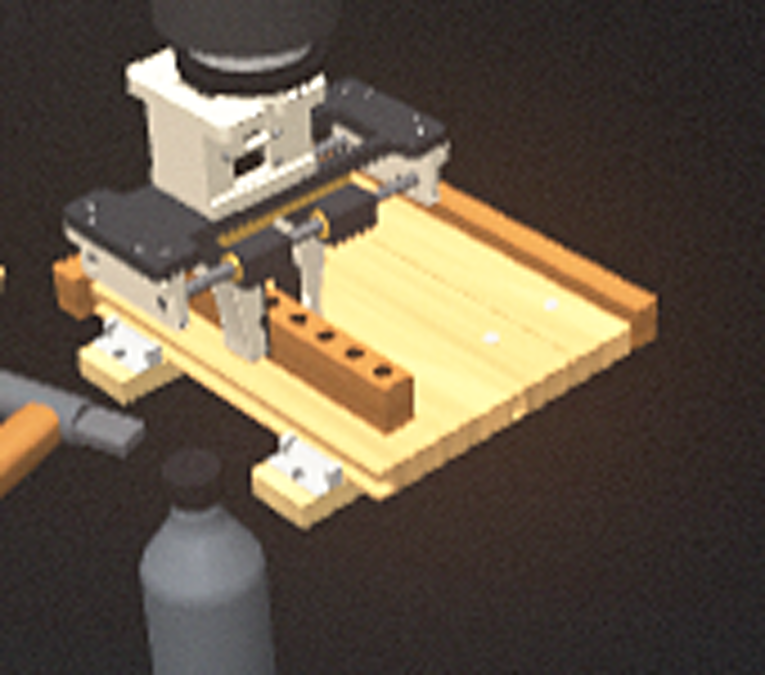

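Emit:
carry_out:
  plan:
    - [0,0,0,0,0,0]
    - [0,0,0,0,0,0]
    - [0,0,0,0,0,0]
    - [0,0,0.0003,0,0,0]
    - [0,0,0.0003,0,0,0]
    - [0,0,0,0,0,0]
    - [0,0,0,0,0,0]
    - [0,0,0,0,0,0]
    - [0,0,0,0,0,0]
    - [0,0,0,0,0,0]
  fingers: -1

```text
time_s: 14.98
tcp_pos: [0.5433, -0.148, 0.0389]
eef_rot: [179.7, -0.1, -83.7]
contact_force: [0.8, 0.2, 0.4]
gripper_width: 0.0809
```

Emit:
carry_out:
  plan:
    - [0,0,0.01,0,0,0]
    - [0,0,0.03,0,0,0]
    - [0,0,0.04,0,0,0]
    - [0,0,0.04,0,0,0]
    - [-0.01,0.03,0.03,0,0,0]
    - [-0.02,0.035,0,0,0,0]
    - [-0.02,0.035,0,0,0,0]
    - [-0.02,0.035,0,0,0,0]
    - [0,0.04,0,0,0,0]
    - [0,0.04,0,0,0,0]
    - [0,0.04,0,0,0,0]
    - [0,0,0,0,0,0]

```text
time_s: 15.98
tcp_pos: [0.4679, 0.1124, 0.2039]
eef_rot: [-179.8, 0.2, -84.0]
contact_force: [0.4, -0.1, 0.5]
gripper_width: 0.0876
```

```bash
python3 -c "
from h import *
print(r.get_state()['time_s'],r.get_state()['gripper_width'])
o=(200,140)
for n,(x,y,w,h,k) in dict(top=(355,195,130,115,5),scene=(200,120,170,150,4)).items():
    im=np.ascontiguousarray(r.capture(n)[:,:,::-1]); cv2.imwrite(f'pics/{n}5full.png',im); im=cv2.resize(im[y:y+h,x:x+w],None,fx=k,fy=k,interpolation=cv2.INTER_CUBIC)
    q=P[:3].copy(); d=-2.5;yy=-2
    for X in ([(d,120+yy,33),(d,-120+yy,33),(d+96,-120+yy,33),(d+96,120+yy,33)],[(d+52,100+yy,63),(d+52,-100+yy,63),(d+72,-100+yy,63),(d+72,100+yy,63)]):
        pts=((proj(n,W(q,X))-(x,y)+.5)*k-.5)
        cv2.polylines(im,[np.int32(pts.round())],True,(255,0,0),1)
    cv2.imwrite(f'pics/{n}5.png',im)"
```

```text
15.9833 0.08760671532568103
```

View pics/top5.png

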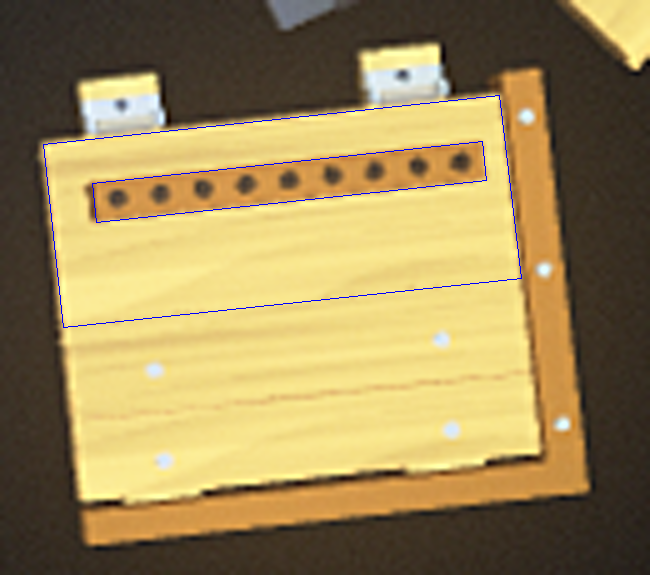

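View pics/scene5.png

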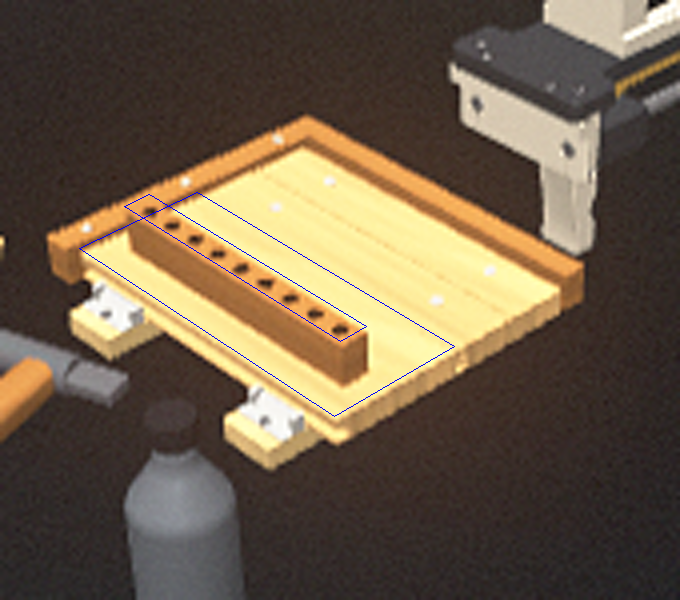

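View pics/top5full.png

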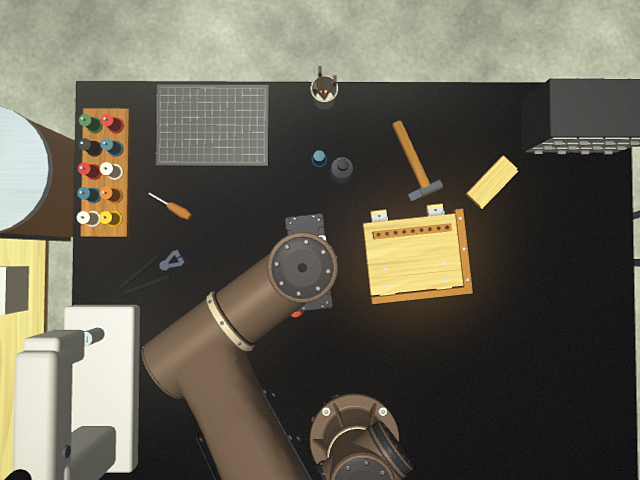

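```bash
python3 -c "
import cv2
s=cv2.imread('pics/scene5full.png')
cv2.imwrite('pics/z1.png',cv2.resize(s[175:245,210:320],None,fx=7,fy=7,interpolation=cv2.INTER_CUBIC))"
```

```text
(no output)
```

View pics/z1.png

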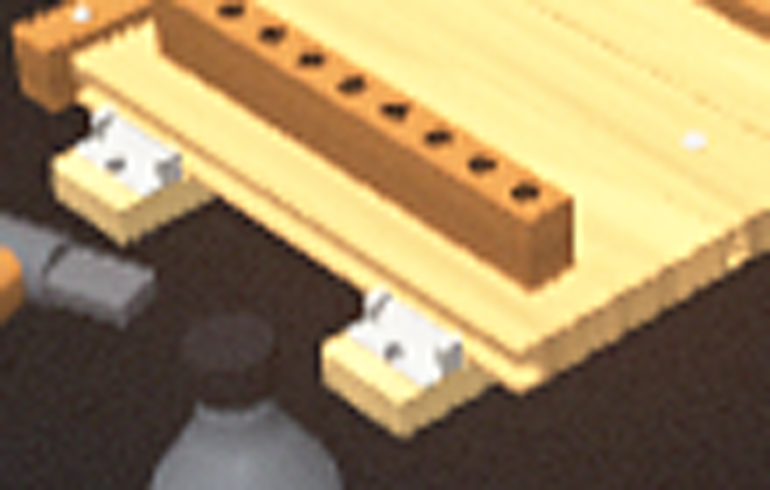

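```bash
python3 -c "
from plant import r
print(r.close_job())"
```

```text
the job is handed in; nothing more can be done
None
```

The board is in place, let go, and the job was handed in at about 16 s of the 61 s allowed; no verdict came back.

**What I did:**
- I gripped the board by its rail and turned it about 184°.
- I entered the tongue at 15° and felt the seam at about 2.5 mm on the fixed-board side of the mark, with about 3 N.
- I slid the end against the side trim, reading at most about 8 N there, and held it for about 0.3 s.
- I then lowered the board about its top shoulder edge. With about 10 N at the rail, the force dropped away as the clips gave at roughly 2–3° of tilt, which I read as the snap.
- I pressed it flat, reading at most about 14 N net of the board's weight, then opened the gripper and moved clear.

**Last checks:**
- **Before release:** arm readings gave a tilt of about 0.1°, yaw of about 0.1°, and the board's origin 0.2 mm above the seat.
- **Position along the seam:** the readings showed the board at -1.9 mm in y, close to the 2 mm limit. That was with its end pressed on the trim, so I put the offset down to camera error in locating the panel.
- **After release:** the pictures show the board flat on the battens, its end at the trim, no visible seam gap, the clips over the outer edge, and everything else apparently where it started.

**What disagreed:**
- My predicted outline in the scene camera sat about 3 to 4 pixels above the actual board. The top camera agreed to about 1 pixel. The fit residuals (up to about 2 px) account for only part of that offset. It is in the opposite direction from a raised board.
- The board was briefly over-rotated to about 0.6° past flat while I was seating it, and I corrected that before release.

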